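# Offer a granite plaque up to a tilted setting stand and hold it flush

## Task

Pick up the granite plaque by the raised ridge on its top and offer it up to the tilted setting stand: tilt it to the stand's slope and lay its flat underside on the two metal bearing strips, centred on them and with its long edges running straight up the slope. Press it down flush so that both strips bear at once, with a steady push of about 10 to 15 N, and finish while still gripping and pressing it there (do not let go or put it down). Never press hard enough to crack it (60 N), and leave the hammer, the stone dome and the bowl alone.

Things in the scene. Friction and masses are not known exactly. Their poses are not given: they have to be found in the camera images.
- plaque: Loose grey granite plaque, 0.2 to 0.36 kg, lying flat on the bench. Slab 100 mm long (own x) by 76 mm wide (own y) by 12 mm thick; in the middle of its top stands a granite ridge 64 mm long (x), 26 mm wide (y), 30 mm high (from 12 to 42 mm above the underside), to be gripped across its 26 mm width. Origin: centre of the underside; z up out of the top. It is the same turned half round.
- stand: Fixed steel base plate of the setting stand, 200 (x) by 150 (y) by 12 mm, with low cheeks and two thin curved guide bars 66 mm either side of its middle, rising to at most 135 mm above the bench (up to about 65 mm above the top plate beside its upper end). Origin: centre of the underside on the bench. The slope rises along its +x, which points roughly away from the robot; its y is level.
- stand_top: Green-painted top plate of the stand, 150 (own x, up the slope) by 112 (y, level) by 10 mm, hinged at its low edge about a level axis 45 mm above the bench, 75 mm along -x from the base's middle. Origin on the hinge axis, mid-width; z is the slope's outward normal. Its slope differs each time, 15 to 32 degrees from level; the stiff hinge (10 N m) stays put when pressed.
- low_strip: Lower aluminium bearing strip on the top plate: 14 mm (up the slope) by 90 mm (across) by 11 mm high. Origin: centre of its underside; axes as the top's. It sits on a springy mount that gives about 1 mm for each 5 N along the slope's normal, 5 mm at most.
- high_strip: Upper aluminium bearing strip, the same, 64 mm further up the slope (centre to centre).
- seat (a point): Point midway between the two strips, in the plane of their upper faces: the plaque's underside centre belongs here. x points up the slope, y is level across it, z is the normal out of the slope. 75 mm up the slope from the hinge and 18 mm out along the normal.
- plaque_underside (a point): Centre of the plaque's flat underside; axes as the plaque's.
- hammer: Bystander: wooden-handled hammer lying at the far side of the bench; leave alone.
- dome: Bystander: small carved stone dome, 68 mm across, 85 mm high, origin under its centre; leave alone.
- bowl: Bystander: terracotta bowl, 100 mm across, 50 mm high, origin under its centre; leave alone.
Things that resemble listed ones, but are neither listed nor needed, are in the scene too. Leave any black or blue look-alike of the plaque alone.

How it is judged:
On the way:
1. the plaque is gripped and lifted clear of bench and stand (height (world z) of plaque_underside above 0.05 m and contact force between the fingers and plaque above 2 N and contact force between plaque and stand below 0.1 N), for 0.2 s.
At the end, for the whole second after the job is handed in: Still gripped (over 3 N), the plaque lies at rest on the stand: underside centre within 12 mm of the seat, faces parallel within 0.05 rad, long edges along the slope within 0.12 rad, each strip bearing over 1.5 N, 6 to 35 N on the stand's top in all (distance between plaque_underside and seat below 0.012 m and angle between the z axis of plaque_underside and the z axis of seat, either way round below 0.05 rad and angle between the x axis of plaque_underside and the x axis of seat, either way round below 0.12 rad and contact force between plaque and low_strip above 1.5 N and contact force between plaque and high_strip above 1.5 N and contact force between plaque and stand_top between 6 and 35 N and contact force between the fingers and plaque above 3 N and linear speed of plaque below 0.02 m/s); the arm keeps its last pose, push and grip.
It fails at once if the plaque is pressed onto the stand with more than 60 N (contact force between plaque and stand above 60 N).
It fails at once if the hammer is moved (distance of hammer from where it was at the start of the episode above 0.03 m).
It fails at once if the dome is moved (distance of dome from where it was at the start of the episode above 0.03 m).
It fails at once if the bowl is moved (distance of bowl from where it was at the start of the episode above 0.03 m).
It also fails if it takes over 42 s, if anything falls off the work surface, if the arm or the gripper's body presses on something with over 40 N, if the wrist force passes 120 N, or if a joint passes its speed limit or range.

## Robot

A 7-joint arm with a two-finger parallel gripper is mounted at the origin on the work surface. World frame = base frame: x ahead of the robot, y to its left, z up, the work surface at z = 0. Lengths are in m, angles in rad, forces in N, time in s.
With the tool pointing down it reaches from about 0.4 to 0.875 m from the base axis. Payload 6.5 kg.
Tool frame: the origin (TCP) lies on the centre line of the jaws, within the pads' length; the fingertips stand 14 mm ahead of it and the grasp point (between the pads) lies 5 mm behind it (tcp_to_tips is the distance from the TCP to the fingertips, in m); z points along the fingers, y is the line along which they close (so a half turn about z gives the same grasp; the last joint's range is limited). The gripper opens to 88 mm and grips with 3 to 60 N. Pads are 18 mm wide; open, the fingers measure 123 mm over their backs; the gripper's body (75 mm by 187 mm) begins 45 mm behind the grasp point.
Start: joints at [1.223, 0.536, -0.004, 1.538, 0.003, 1.067, -0.071], TCP at [0.181, -0.624, 0.253] pointing down, gripper open.
Joint ranges: [-2.7, 2.7], [-0.37, 2.16], [-1.27, 1.26], [0.24, 2.4], [-1.31, 4.45], [0.19, 1.91], [-2.76, 2.76]. Speed limits (rad/s): [2.39, 2.39, 3.14, 3.14, 3.14, 3.14, 3.14].

## Interface

Orientations are given as a rotation vector (axis times angle).
In Python, from plant import * gives the robot as it stands.
- The arm moves only by the tool crank_tcp, called after ">>>" by a JSON object that holds its "op" and its "data", one argument or row to a line. Schema: {"type":"object","properties":{"moves":{"type":"array","items":{"type":"array","items":{"type":"array","items":{"type":"number"},"minItems":7,"maxItems":7},"minItems":1,"maxItems":20},"minItems":1,"maxItems":1},"grip_force":{"type":"number"},"only":{"type":"string"},"quiet":{"type":"boolean"},"lines":{"type":"string"}},"required":["moves"],"additionalProperties":false}. moves is a list that holds a single list of rows (three levels of brackets), with 1 to 20 rows, each of 7 numbers: dx, dy, dz in shares of the most that a row can go, 1 being 50 mm, then a rotation vector rx, ry, rz in normalised numbers (1 is pi/2 rad), then the finger opening in m; each row shifts and turns the commanded pose from where the row before left it, along the tool's axes as they then stand; what a row does not reach is not made up. A row lasts 1/10 s, in which the tool goes at most 0.05 m and 0.15 rad, less where a joint would pass 70% of its speed; a pose out of reach is approached as far as the arm can. The fingers move at their own pace and stop on an object; grip_force is the grip in N (left out, the last holds). Time passes only in rows, so rows that do not move let the fingers close. The tool returns the time, the measured TCP pose, the force, the opening and the grip force at its end. only (a regular expression) keeps the lines of the reply that match it, lines (a string "A,B") keeps lines A to B, and quiet returns only ok. Input that does not fit is refused with a message, and nothing moves.
- sense(): the state, without advancing time (a new reading comes with each control period).
- capture(name): name is "scene" or "top"; returns a dict with "pixels" (420x560x3 uint8, red, green, blue), "range_z" (420x560 float32, m along the optical axis (not along the pixel's ray), 0 where there is no reading), "fx", "fy", "cx", "cy" (pixels), "k1" (the pictures are not rectified: a ray, as slopes to the right and down, at radius r is drawn at 1 + k1 r^2 times it, then the intrinsics apply), "rvec" (rotation vector, rad) and "tvec" (3), from world to camera coordinates, as OpenCV has them. Camera axes: x right, y down, z forward; pixel columns grow to the right and rows downward; lengths in m; the calibration is good to about 2 mm. A picture is of the moment at which its call begins.
- sign_off(): hands the job in; it is judged then, once.
Trained networks look in a picture, given as the dict that the camera call returned (one of the last four; its "shot" number tells which), for a name from the list of things; names that differ only in an ending like _2 or _b are one class to them, and where a whole thing is asked for, a point or a joint stands for the part that bears it (a point fixed in the world has none). Each returns a list of dicts, best first, with "score" (0 to 1); they miss things now and then, are a little off and sometimes report something else, mostly with a low value. They report only what shows in the picture. A call takes as long as a camera call. They do not tell look-alikes from the thing itself.
- look_for(picture, target): "position" ([column, row] in pixels, amid what is visible of it).
- regions_of(picture, target): "mask" (420x560 bool, what is visible of it) and "position" ([column, row] in pixels, amid what is visible of it).
- mark_of(picture, target): "position" ([column, row] in pixels: a listed point, or the origin of a listed thing).
The state is a dict: "time_s": time; "qpos": joint angles; "qd": joint speeds; "tau": joint torques, N m; "tool_pos": TCP position; "tcp_rot": TCP orientation; "force": force on the tool from outside, world axes, zero at the start; "torque": the same for the moment, N m; "gripper_width": finger opening in m; "finger_force": force on a finger pad.
Only numpy, scipy, OpenCV 4.12 (cv2) and the standard library are available. Lean on these libraries where they do the work, as an engineer would, in place of code of your own. Each camera call takes 0.05 s, during which the arm holds its last target. There are 200 camera calls.

## Working session

There is one attempt and no reset: what is moved stays moved. The work goes in short steps, Python scripts to look and compute and a tool call to move; the robot and the scene stay as the last step left them, time stands still between calls to the robot, and variables do not carry over. Pictures are saved under pics/ and viewed, at most 10 in all, crops included, and the job is handed in when it is done.

```bash
ls; mkdir -p pics
```

Create h.py:
```python
from plant import *
import numpy as np, cv2
from scipy.spatial.transform import Rotation as R
def pts(p):
    "world coordinates of every pixel (HxWx3), nan where no range"
    h,w=p["range_z"].shape
    u,v=np.meshgrid(np.arange(w),np.arange(h))
    K=np.array([[p["fx"],0,p["cx"]],[0,p["fy"],p["cy"]],[0,0,1.]])
    n=cv2.undistortPoints(np.stack([u,v],-1).reshape(-1,1,2).astype(float),K,np.array([p["k1"],0,0,0,0.])).reshape(h,w,2)
    z=np.where(p["range_z"]>0,p["range_z"],np.nan)
    c=np.dstack([n*z[...,None],z])
    Rm=R.from_rotvec(np.ravel(p["rvec"])).as_matrix()
    return (c-np.ravel(p["tvec"]))@Rm
def save(p,name): cv2.imwrite("pics/"+name,p["pixels"][...,::-1])
```

Run:
```python
from h import *
np.set_printoptions(precision=4,suppress=True)
s=sense(); print(s)
for n in("scene","top"):
    p=capture(n); save(p,n+"0.png"); P=pts(p)
    print(n,{k:p[k] for k in("fx","fy","cx","cy","k1","rvec","tvec")})
    for t in("plaque","stand","stand_top","low_strip","high_strip","hammer","dome","bowl"):
        for r in regions_of(p,t):
            m=r["mask"]; print(t,round(r["score"],2),np.round(r["position"]),m.sum(),"med",np.nanmedian(P[m],0),"zmax",np.nanpercentile(P[m][:,2],95),"rgb",p["pixels"][m].mean(0).round())
    for t in("plaque_underside","seat","stand_top"):
        print("mark",t,[(round(r["score"],2),np.round(r["position"],1)) for r in mark_of(p,t)])
```

```text
pics
{'time_s': 0.0, 'qpos': array([ 1.2228,  0.5372, -0.0044,  1.5389,  0.0026,  1.0673, -0.0712]), 'qd': array([-0.0003, -0.0006,  0.0001, -0.0001, -0.0015,  0.0002,  0.0014]), 'tau': array([ -0.    , -57.0976,   0.991 , -25.1598,  -0.0562,   0.0177,
         0.0002]), 'tool_pos': array([ 0.1806, -0.6238,  0.2518]), 'tcp_rot': array([-3.1088, -0.441 ,  0.0005]), 'force': array([-0.4511,  1.0822, -0.1813]), 'torque': array([-0.0338, -0.0079, -0.0456]), 'finger_force': 0.0, 'gripper_width': 0.0882686892204959}
scene {'fx': 522.5560074064063, 'fy': 522.5560074064063, 'cx': 277.0887998425804, 'cy': 220.71389291797905, 'k1': -0.03634278983462347, 'rvec': array([ 1.9162,  1.5849, -0.6032]), 'tvec': array([-0.1071, -0.4133,  1.7632])}
plaque 0.97 [389. 196.] 859 med [0.5541 0.3044 0.0125] zmax 0.042102897932274216 rgb [ 68.  84. 137.]
plaque 0.87 [334. 208.] 824 med [0.574  0.1511 0.0127] zmax 0.042933139633116596 rgb [140. 128. 118.]
plaque 0.68 [285. 219.] 909 med [0.5868 0.0173 0.0126] zmax 0.04297751556384155 rgb [53. 40. 34.]
stand 0.57 [218. 226.] 4026 med [ 0.6047 -0.1647  0.0134] 
[... 2147 characters left out ...]
05] zmax 0.08437523806472598 rgb [173. 161. 146.]
high_strip 0.48 [348. 218.] 253 med [ 0.5858 -0.1595  0.1095] zmax 0.11319650033961576 rgb [175. 163. 148.]
hammer 0.65 [291. 152.] 1124 med [ 0.7585 -0.0274  0.0243] zmax 0.027993976792536547 rgb [183. 142. 104.]
dome 0.74 [145. 159.] 740 med [0.7301 0.3216 0.0618] zmax 0.08322073996590253 rgb [109.  92.  79.]
bowl 0.97 [409. 160.] 1155 med [ 0.7411 -0.3393  0.0228] zmax 0.05049883652877492 rgb [151.  74.  47.]
mark plaque_underside [(0.77, array([213. , 230.5])), (0.7, array([265.5, 220.7])), (0.65, array([150.2, 235.1])), (0.64, array([347.8, 217.6]))]
mark seat [(0.87, array([345.7, 233.6]))]
mark stand_top [(0.64, array([337.2, 255.4]))]
```

Create m.py:
```python
from h import *
np.set_printoptions(precision=4,suppress=True)
def rect(q):
    (c,s,a)=cv2.minAreaRect((q*1000).astype(np.float32))
    if s[0]<s[1]: s=s[::-1]; a+=90
    return np.array(c)/1000,np.array(s),(a+90)%180-90   # centre, long/short mm, long axis deg
def seat(p):
    P=pts(p); out=[]
    for t,x in(("low_strip",.5285),("high_strip",.586)):
        for r in regions_of(p,t):
            m=cv2.erode(r["mask"].astype(np.uint8),np.ones((1,1)))>0
            q=P[m]; q=q[~np.isnan(q[:,0])]
            if r["score"]>.3 and abs(np.median(q[:,0])-x)<.015: out.append(q); break
    return out
```

Run:
```python
from m import *
for n in("scene","top"):
    p=capture(n); P=pts(p); print("==",n)
    near=np.hypot(P[...,0]-.557,P[...,1]-.154)<.085
    for lo,hi in((.036,.05),(.006,.05)):
        q=P[near&(P[...,2]>lo)&(P[...,2]<hi)]; print(lo,len(q),rect(q[:,:2]),"mean",q.mean(0),np.median(q[:,2]))
    m=seat(p)
    # top faces: keep the bulk around a common plane with equal slope
    q=[]
    for s in m:
        print("strip",len(s),s.mean(0),rect(s[:,:2]),s[:,2].min(),s[:,2].max())
    # green plate plane
    for r in regions_of(p,"stand_top")[:1]:
        g=P[r["mask"]]; c=p["pixels"][r["mask"]].astype(int); g=g[(c[:,1]>c[:,0]+8)&~np.isnan(g[:,0])]
        for _ in range(5):
            A=np.c_[g[:,:2],np.ones(len(g))]; k=np.linalg.lstsq(A,g[:,2],rcond=None)[0]; e=g[:,2]-A@k
            g=g[abs(e)<max(.002,2*e.std())]
        nn=np.r_[-k[:2],1];nn/=np.linalg.norm(nn); print("plate n",len(g),nn,"slope",np.degrees(np.arccos(nn[2])),"dir deg",np.degrees(np.arctan2(-nn[1],-nn[0])),"res",e.std(),k)
        a=np.concatenate(m); h=(a[:,2]-np.c_[a[:,:2],np.ones(len(a))]@k)*nn[2]; print("strip height over plate pct",np.percentile(h,[5,25,50,75,95]))
a=capture("top"); s=capture("scene")
A=cv2.resize(a["pixels"][130:290,120:440],(800,400)); B=cv2.resize(s["pixels"][150:310,120:440],(800,400))
cv2.imwrite("pics/both.png",cv2.resize(np.vstack([A,B])[...,::-1],(600,600)))
cv2.imwrite("pics/crop.png",cv2.resize(a["pixels"][195:265,170:270],(600,420),interpolation=cv2.INTER_CUBIC)[...,::-1])
```

```text
== scene
0.036 187 (array([0.5559, 0.1582]), array([69.8775, 28.5744]), 7.845605373382568) mean [0.558  0.1576 0.0411] 0.04130284866342102
0.006 831 (array([0.5617, 0.1336]), array([127.7396, 109.7212]), -85.17021226882935) mean [0.5651 0.1527 0.0197] 0.013154465532421307
strip 178 [ 0.5324 -0.1546  0.0795] (array([ 0.5296, -0.1567]), array([89.3822, 20.3302]), 87.16838073730469) 0.0698748145299473 0.08615269538065959
strip 215 [ 0.5885 -0.1615  0.1079] (array([ 0.5772, -0.1611]), array([91.0415, 43.6208]), -89.84850499033928) 0.08166367177716023 0.11470908888844501
plate n 399 [-0.44    0.0377  0.8972] slope 26.20792321338103 dir deg -4.895455400535353 res 0.001390986075175024 [ 0.4904 -0.042  -0.1959]
strip height over plate pct [0.0012 0.0046 0.0077 0.0104 0.0119]
== top
0.036 286 (array([0.5564, 0.1589]), array([64.2768, 26.3421]), 6.485385894775391) mean [0.5563 0.1586 0.0424] 0.04243986519263734
0.006 1231 (array([0.5565, 0.1372]), array([135.5092, 104.3555]), -84.66635465621948) mean [0.5559 0.1559 0.0196] 0.013049679603539107
strip 273 [ 0.5858 -0.1601  0.1087] (array([ 0.586 , -0.1601]), array([86.5083, 18.1817]), 83.85226440429688) 0.09228917795221707 0.11691278807779774
plate n 1872 [-0.4472  0.0433  0.8934] slope 26.698954123298016 dir deg -5.527985232235907 res 0.0013706123872450101 [ 0.5006 -0.0484 -0.2028]
strip height over plate pct [0.0007 0.0089 0.0104 0.0115 0.0132]
```

View pics/both.png

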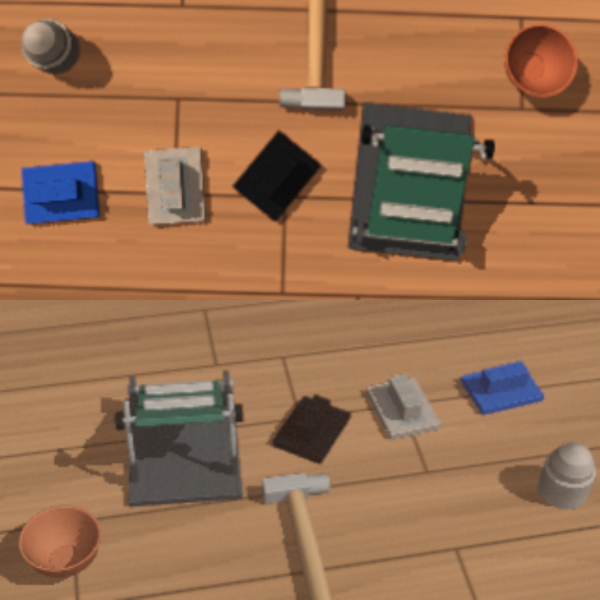

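View pics/crop.png

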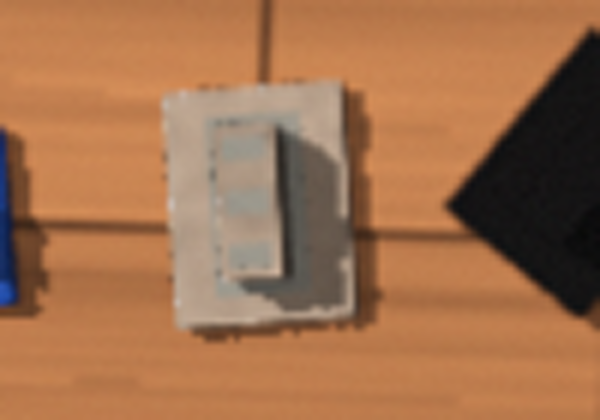

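The top picture shows a blue look-alike at (153,233), the grey granite plaque at (213,229) and a black look-alike at (270,222). Grey matches the description, and the crop confirms it: a speckled grey slab with its ridge running along world x. The stand is at about (345,222), with two pale strips on a green plate. Next I refine the poses.

Add to m.py:
```python
def measure(n):
    p=capture(n); P=pts(p); C=p["pixels"].astype(int)
    near=(abs(P[...,0]-.557)<.075)&(abs(P[...,1]-.158)<.058)
    for lo in(.036,.006):
        q=P[near&(P[...,2]>lo)&(P[...,2]<.05)]; 
        if len(q)>20: print(n,"plaque>",lo,len(q),*rect(q[:,:2]))
    box=(abs(P[...,0]-.565)<.1)&(abs(P[...,1]+.16)<.08)&(P[...,2]>.045)
    g=P[box&(C[...,1]>C[...,0]+6)]
    for _ in range(6):
        A=np.c_[g[:,:2],np.ones(len(g))]; k=np.linalg.lstsq(A,g[:,2],rcond=None)[0]; e=g[:,2]-A@k; g=g[abs(e)<max(.0015,2*e.std())]
    nz=np.r_[-k[:2],1]/np.linalg.norm(np.r_[-k[:2],1])
    y=np.cross(nz,[1,0,0]); y/=np.linalg.norm(y); x=np.cross(y,nz)
    o=np.array([.557,-.158,k@[.557,-.158,1]]); F=np.c_[x,y,nz]
    L=(P-o)@F
    w=box&(C.min(-1)>110)&(L[...,2]>.008)&(L[...,2]<.015)&(abs(L[...,1])<.055)&(abs(L[...,0])<.06)
    nn,lab,st,ce=cv2.connectedComponentsWithStats(w.astype(np.uint8))
    cs=[]
    for i in np.argsort(-st[1:,4])[:2]+1:
        q=L[lab==i]; c,s,a=rect(q[:,:2]); cs.append((c,np.median(q[:,2]))); print(n,"strip",len(q),c,s,a,"h",np.median(q[:,2]))
    cs.sort(key=lambda t:t[0][0]); d=cs[1][0]-cs[0][0]; mid=(cs[0][0]+cs[1][0])/2
    S=o+F@np.r_[mid,(cs[0][1]+cs[1][1])/2]
    gl=(g-o)@F; print(n,"plate ext",rect(gl[:,:2]),"res",e.std())
    print(n,"n",nz,"slope",np.degrees(np.arccos(nz[2])),"az up",np.degrees(np.arctan2(-nz[1],-nz[0])),"spacing",d,"SEAT",S)
def delta(pos,rot):
    "tool-axes turn then shift (in the new axes) from the measured pose"
    s=sense(); r=R.from_rotvec(s["tcp_rot"]); r2=rot
    print("turn",(r.inv()*r2).as_rotvec(),"shift before turn",r.inv().apply(pos-s["tool_pos"]),"shift after turn",r2.inv().apply(pos-s["tool_pos"]))
def down(az,slope=0):
    "tool x at azimuth az, tilted up the slope, z into it (deg)"
    return R.from_euler("ZYX",[az,-slope,180],degrees=True)
```

Run:
```python
from m import *
measure("scene"); measure("top"); print(down(-5,26).as_matrix())
delta(np.array([.557,.158,.15]),down(6.5))
```

```text
scene plaque> 0.036 181 [0.5573 0.1589] [64.5695 28.0594] 5.582244396209717
scene plaque> 0.006 811 [0.5561 0.1587] [104.6343  78.8655] 5.909168720245361
scene strip 99 [ 0.0369 -0.0055] [87.2998 19.1886] 84.96974182128906 h 0.010443520170453708
scene strip 94 [-0.0278  0.0004] [86.5466 21.1783] 85.45381927490234 h 0.010244621977678472
scene plate ext (array([ 0.0092, -0.0024]), array([145.4274, 111.3506]), -5.341133117675781) res 0.0009404172393791521
scene n [-0.4479  0.0402  0.8932] slope 26.72243907230521 az up -5.1243850689954575 spacing [ 0.0647 -0.0059] SEAT [ 0.5564 -0.16    0.0952]
top plaque> 0.036 289 [0.5564 0.159 ] [64.3018 26.4965] 5.971263408660889
top plaque> 0.006 1208 [0.545  0.1569] [122.9941  78.8476] 6.308257102966309
top strip 217 [ 0.0357 -0.0041] [89.0322 15.44  ] 83.45681762695312 h 0.010784084491512452
top strip 204 [-0.0278  0.0026] [87.8643 14.6842] 84.55223846435547 h 0.010740211982903038
top plate ext (array([ 0.0039, -0.0008]), array([151.1516, 110.7227]), -5.6426849365234375) res 0.0012348937033531584
top n [-0.4492  0.042   0.8924] slope 26.817376541366425 az up -5.346507775968688 spacing [ 0.0635 -0.0066] SEAT [ 0.5557 -0.1582  0.0951]
[[ 0.8954 -0.0872  0.4367]
 [-0.0783 -0.9962 -0.0382]
 [ 0.4384  0.     -0.8988]]
turn [-0.      0.      0.1684] shift before turn [ 0.579  -0.6468  0.1027] shift after turn [ 0.4624 -0.7347  0.1027]
```

Careful with the scale: shifts go in shares of 50 mm and turns go in shares of pi/2 rad. That gives: -0.041 m is -0.82, 0.02 m is 0.4, 0.0875 rad is 0.0557.

>>> {"op": "crank_tcp", "data": {
  "moves": [
    [[0,0,0,0,0,0.0557,0.088],[0,0,0,0,0,0.0557,0.088],[0.52,-0.82,0,0,0,0,0.088],[0.52,-0.82,0,0,0,0,0.088],[0.52,-0.82,0,0,0,0,0.088],[0.52,-0.82,0,0,0,0,0.088],[0.52,-0.82,0,0,0,0,0.088],[0.52,-0.82,0,0,0,0,0.088],[0.52,-0.82,0,0,0,0,0.088],[0.52,-0.82,0,0,0,0,0.088],[0.52,-0.82,0,0,0,0,0.088],[0.52,-0.82,0,0,0,0,0.088],[0.52,-0.82,0,0,0,0,0.088],[0.52,-0.82,0,0,0,0,0.088],[0.52,-0.82,0.2,0,0,0,0.088],[0.52,-0.82,0.4,0,0,0,0.088],[0.52,-0.82,0.4,0,0,0,0.088],[0.52,-0.82,0.4,0,0,0,0.088],[0.4,-0.8,0.4,0,0,0,0.088],[0,0,0,0,0,0,0.088]]
  ],
  "grip_force": 20
}}

```text
time_s: 3.8
tool_pos: [0.5365, 0.1153, 0.1635]
tcp_rot: [-3.132, -0.181, 0.003]
force: [0.0, -0.1, -0.6]
gripper_width: 0.0883
finger_force: 0.0
```

Run:
```python
from m import *
delta(np.array([.5563,.1588,.031]),down(6.1))
```

```text
turn [-0.0042  0.0018  0.0091] shift before turn [ 0.0249 -0.0404  0.1326] shift after turn [ 0.0243 -0.0412  0.1325]
```

Scaled: -0.041 m is -0.82, 0.03 m is 0.6, 0.009 rad is 0.0057.

>>> {"op": "crank_tcp", "data": {
  "moves": [
    [[0,0,0,-0.0025,0.0013,0.0057,0.088],[0.48,-0.82,0,0,0,0,0.088],[0,0,0.6,0,0,0,0.088],[0,0,0,0,0,0,0.088]]
  ]
}}

```text
time_s: 4.2
tool_pos: [0.5553, 0.1492, 0.1335]
tcp_rot: [3.132, 0.152, -0.003]
force: [-0.8, -1.1, 0.3]
gripper_width: 0.0878
finger_force: 0.0
```

Run:
```python
from m import *
delta(np.array([.5563,.1588,.031]),down(6.1))
p=capture("scene"); cv2.imwrite("pics/pre.png",cv2.resize(p["pixels"][90:270,240:480],(800,600))[...,::-1])
```

```text
turn [ 0.0059  0.0022 -0.0096] shift before turn [ 0.0022 -0.01    0.1024] shift after turn [ 0.0021 -0.0094  0.1025]
```

View pics/pre.png

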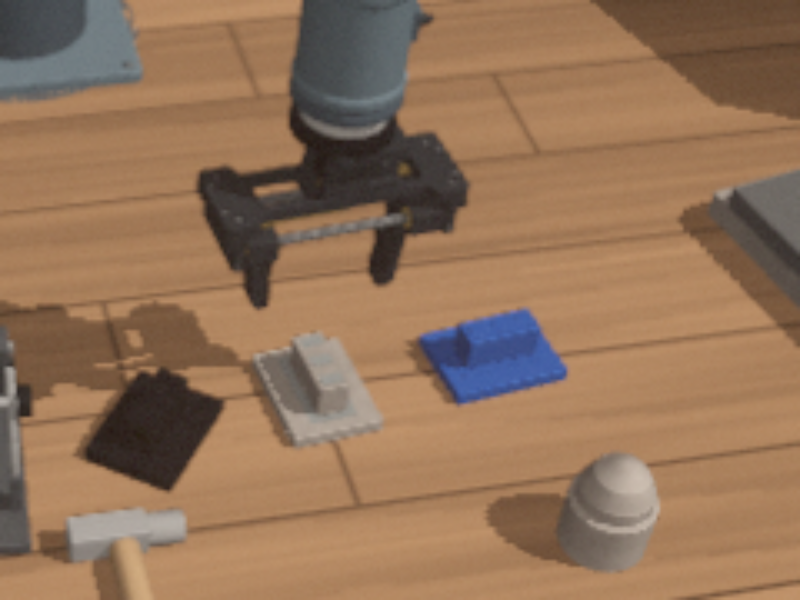

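The gripper straddles the grey plaque, which is at (325,390) in the crop; the fingers line up with the ridge's width.

Scaled: 0.02 m is 0.4, -0.009 m is -0.18.

>>> {"op": "crank_tcp", "data": {
  "moves": [
    [[0,-0.18,0.4,0,0,0,0.088],[0,0,0.4,0,0,0,0.088],[0,0,0,0,0,0,0.088],[0,0,0,0,0,0,0.088]]
  ]
}}

```text
time_s: 4.65
tool_pos: [0.5566, 0.1582, 0.0967]
tcp_rot: [3.133, 0.15, 0.005]
force: [-0.0, -0.3, 0.0]
gripper_width: 0.0878
finger_force: 0.0
```

Run:
```python
from m import *
for i in range(3): delta(np.array([.5563,.1588,.031]),down(6.1)); capture("top")
```

```text
turn [ 0.0049 -0.0026 -0.0107] shift before turn [-0.0004 -0.001   0.0657] shift after turn [-0.0003 -0.0006  0.0657]
turn [ 0.0044 -0.0037 -0.0105] shift before turn [-0.001  -0.0005  0.066 ] shift after turn [-0.0007 -0.0002  0.066 ]
turn [ 0.0041 -0.0041 -0.0102] shift before turn [-0.0011 -0.0001  0.0661] shift after turn [-0.0009  0.0001  0.0661]
```

Scaled: 0.03 m is 0.6, 0.01 m is 0.2, -0.01 rad is -0.0064.

>>> {"op": "crank_tcp", "data": {
  "moves": [
    [[0,0,0.6,0.0025,-0.0025,-0.0064,0.088],[0,0,0.52,0,0,0,0.088],[0,0,0.2,0,0,0,0.088],[0,0,0,0,0,0,0.088],[0,0,0,0,0,0,0.088]]
  ],
  "grip_force": 45
}}

```text
time_s: 5.3
tool_pos: [0.5569, 0.1599, 0.0305]
tcp_rot: [-3.137, -0.169, 0.001]
force: [-0.7, -0.6, 0.6]
gripper_width: 0.0881
finger_force: 0.0
```

Run:
```python
from m import *
delta(np.array([.5563,.1588,.031]),down(6.1))
```

```text
turn [-0.0003  0.0006  0.0013] shift before turn [-0.0007  0.0011 -0.0005] shift after turn [-0.0007  0.0011 -0.0005]
```

>>> {"op": "crank_tcp", "data": {
  "moves": [
    [[0,0,0,0,0,0,0.02],[0,0,0,0,0,0,0.01],[0,0,0,0,0,0,0.0],[0,0,0,0,0,0,0.0],[0,0,0,0,0,0,0.0],[0,0,0,0,0,0,0.0],[0,0,0,0,0,0,0.0]]
  ],
  "grip_force": 45
}}

```text
time_s: 6.0
tool_pos: [0.5561, 0.1597, 0.0294]
tcp_rot: [3.137, 0.169, -0.003]
force: [0.4, -0.2, -0.5]
gripper_width: 0.0339
finger_force: 0.0
```

>>> {"op": "crank_tcp", "data": {
  "moves": [
    [[0,0,0,0,0,0,0.0],[0,0,0,0,0,0,0.0],[0,0,0,0,0,0,0.0],[0,0,0,0,0,0,0.0]]
  ],
  "grip_force": 45
}}

```text
time_s: 6.4
tool_pos: [0.5561, 0.1595, 0.0294]
tcp_rot: [3.137, 0.169, -0.003]
force: [-0.2, -1.1, 0.6]
gripper_width: 0.0255
finger_force: 45.0
```

Scaled: -0.05 m is -1, -0.04 m is -0.8, 0.12 rad is 0.0764.

>>> {"op": "crank_tcp", "data": {
  "moves": [
    [[0,0,-0.4,0,0,0,0],[0,0,-0.8,0,0,0,0],[0,0,-1,0,0,0,0],[0,0,-1,0,0,0,0],[0,0,-1,0,0,0,0],[0,0,0,0,0.0764,0,0],[0,0,0,0,0,0,0],[0,0,0,0,0,0,0]]
  ]
}}

```text
time_s: 7.2
tool_pos: [0.5551, 0.1591, 0.2384]
tcp_rot: [-3.127, -0.169, -0.178]
force: [0.8, 0.1, -3.9]
gripper_width: 0.0254
finger_force: 45.0
```

Run:
```python
from m import *
n=np.array([-.4485,.041,.8929]); n/=np.linalg.norm(n)
S=np.array([.556,-.159,.0952]); delta(S+n*(.0294+.10),down(-5.3,26.8)); print(down(-5.3,26.8).as_matrix()[:,2],-n,sense())
```

```text
turn [-0.0568  0.3531  0.1936] shift before turn [-0.0932  0.3048  0.0175] shift after turn [-0.0375  0.3168  0.012 ]
[ 0.4489 -0.0416 -0.8926] [ 0.4485 -0.041  -0.8929] {'time_s': 7.2, 'qpos': array([-0.095 ,  0.3982, -0.353 ,  1.8246,  0.2277,  0.845 , -2.021 ]), 'qd': array([ 0.001 ,  0.0339,  0.0084, -0.0344,  0.0013,  0.0005, -0.0004]), 'tau': array([ -0.2641, -50.4629,  -3.4847, -24.4072,   0.2138,  -0.7127,
        -0.0515]), 'tool_pos': array([0.5551, 0.1591, 0.2384]), 'tcp_rot': array([-3.1269, -0.1695, -0.1775]), 'force': array([ 0.8449,  0.0555, -3.8516]), 'torque': array([-0.0628,  0.1796,  0.0631]), 'finger_force': 44.99821152538061, 'gripper_width': 0.02544401509043368}
```

Scaled: 0.045 m is 0.9, -0.006 m is -0.12, 0.118 rad is 0.0751.

>>> {"op": "crank_tcp", "data": {
  "moves": [
    [[0,0,0,-0.0121,0.0751,0.0411,0],[0,0,0,-0.0121,0.0751,0.0411,0],[0,0,0,-0.0121,0.0751,0.0411,0],[-0.1,0.9,0,0,0,0,0],[-0.1,0.9,0,0,0,0,0],[-0.1,0.9,0,0,0,0,0],[-0.1,0.9,0,0,0,0,0],[-0.1,0.9,0,0,0,0,0],[-0.12,0.9,0.12,0,0,0,0],[-0.12,0.9,0.12,0,0,0,0],[0,0,0,0,0,0,0],[0,0,0,0,0,0,0],[0,0,0,0,0,0,0]]
  ]
}}

```text
time_s: 8.5
tool_pos: [0.5052, -0.1523, 0.214]
tcp_rot: [3.043, -0.112, 0.675]
force: [-0.3, -0.0, -3.1]
gripper_width: 0.0258
finger_force: 45.0
```

Create t.py:
```python
from m import *
n=np.array([-.4489,.0416,.8926]); S=np.array([.556,-.159,.0952])
def look(h,T=None): delta(S+n*(.0294+h),T or down(-5.3,26.8)); s=sense(); print("axial",s["force"]@n,s["force"],s["torque"],s["time_s"],s["finger_force"])
```

Run:
```python
from t import *
look(.05)
p=capture("top"); q=capture("scene")
cv2.imwrite("pics/over.png",np.vstack([cv2.resize(p["pixels"][140:300,240:440],(375,300)),cv2.resize(q["pixels"][110:270,120:320],(375,300))])[...,::-1])
P=pts(q)
for nme,pp in(("top",p),("scene",q)):
    Q=pts(pp)
    for r in regions_of(pp,"plaque")[:4]:
        m=Q[r["mask"]]; print(nme,r["score"],np.nanmedian(m,0),r["mask"].sum())
```

```text
turn [-0.002   0.0308  0.0187] shift before turn [-0.0063  0.0019  0.0499] shift after turn [-0.0078  0.0019  0.0497]
axial -2.654419884690551 [-0.3073 -0.0101 -3.1279] [0.0819 0.6556 0.0116] 8.5 44.998411405831575
top 0.96 [0.5426 0.313  0.0129] 1245
top 0.82 [ 0.5352 -0.1507  0.2154] 981
top 0.81 [0.5747 0.0213 0.0131] 1209
scene 0.92 [ 0.5357 -0.1529  0.216 ] 577
scene 0.65 [0.5879 0.0172 0.0124] 967
scene 0.65 [0.5541 0.3025 0.0127] 795
scene 0.58 [ 0.5926 -0.1631  0.1074] 1143
```

View pics/over.png

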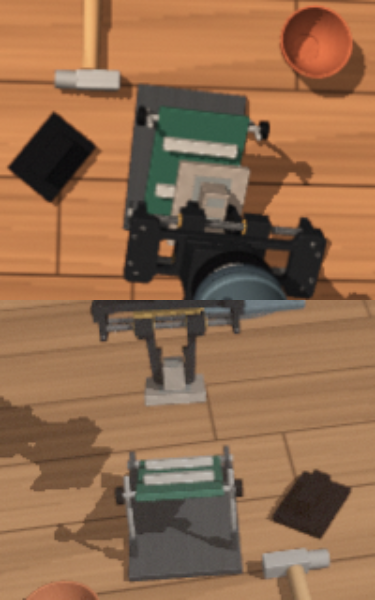

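The plaque is held upright and tilted over the stand: top view about (215,190), scene view (175,390). The bystanders are untouched. I correct the remaining turn, then measure the plaque's own tilt in the grip.

Scaled: 0.02 m is 0.4, -0.008 m is -0.16, 0.031 rad is 0.0197.

>>> {"op": "crank_tcp", "data": {
  "moves": [
    [[-0.16,0.04,0.4,-0.0013,0.0197,0.0121,0],[0,0,0,0,0,0,0],[0,0,0,0,0,0,0]]
  ]
}}

```text
time_s: 9.0
tool_pos: [0.504, -0.157, 0.2012]
tcp_rot: [3.03, -0.13, 0.691]
force: [0.8, -0.1, -2.3]
gripper_width: 0.0256
finger_force: 45.0
```

Create g.py:
```python
from t import *
def grip():
    "slab top plane and centre in the slope's axes"
    F=down(-5.3,26.8).as_matrix()*[1,-1,-1]; s=sense()
    for nme in("top","scene"):
        p=capture(nme); Q=pts(p); L=(Q-s["tool_pos"])@F
        rr=[r for r in regions_of(p,"plaque") if np.linalg.norm(np.nanmedian(Q[r["mask"]],0)-s["tool_pos"])<.06]
        if not rr: print("none"); continue
        q=L[rr[0]["mask"]]; q=q[~np.isnan(q[:,0])]
        a=q[(q[:,2]<-.010)&(q[:,2]>-.026)&(abs(q[:,1])<.05)]
        for _ in range(5):
            A=np.c_[a[:,:2],np.ones(len(a))]; k=np.linalg.lstsq(A,a[:,2],rcond=None)[0]; e=a[:,2]-A@k; a=a[abs(e)<max(.001,2*e.std())]
        print(nme,"slab top tilt dx,dy,height",k,"res",e.std(),len(a),"rect",rect(a[:,:2]),"x",np.percentile(a[:,0],[1,99]),"y",np.percentile(a[:,1],[1,99]))
```

Run:
```python
from g import *
look(.05); grip(); look(.05)
```

```text
turn [0.0089 0.0186 0.0086] shift before turn [-0.0007 -0.0031  0.0386] shift after turn [-0.0014 -0.0028  0.0386]
axial -2.431804929745057 [ 0.7955 -0.1303 -2.3183] [0.1132 0.6922 0.0347] 9.0 44.998014718294144
top slab top tilt dx,dy,height [-0.0163 -0.0083 -0.0171] res 0.001004749188344765 526 rect (array([-0.0003,  0.0005]), array([101.9557,  74.9014]), -0.44915771484375) x [-0.0112  0.0501] y [-0.0358  0.0374]
scene slab top tilt dx,dy,height [-0.0395 -0.0087 -0.0164] res 0.001338660960759413 222 rect (array([ 0.0099, -0.0014]), array([88.139 , 74.8588]), 1.704393744468689) x [-0.0324  0.0534] y [-0.0381  0.0354]
turn [0.0102 0.0168 0.0082] shift before turn [-0.0016 -0.0036  0.039 ] shift after turn [-0.0022 -0.0032  0.039 ]
axial -1.7993160551159237 [-0.2968 -0.5053 -2.1415] [ 0.1238  0.7116 -0.0467] 9.2 44.998102728277445
```

Scaled: 0.015 m is 0.3, -0.003 m is -0.06, 0.017 rad is 0.0108.

>>> {"op": "crank_tcp", "data": {
  "moves": [
    [[-0.04,-0.06,0.3,0.0064,0.0108,0.0051,0],[0,0,0.3,0,0,0,0],[0,0,0,0,0,0,0],[0,0,0,0,0,0,0],[0,0,0,0,0,0,0]]
  ]
}}

```text
time_s: 9.7
tool_pos: [0.5141, -0.1575, 0.1772]
tcp_rot: [3.029, -0.14, 0.711]
force: [0.9, -0.3, -3.4]
gripper_width: 0.0258
finger_force: 45.0
```

Run:
```python
from g import *
look(.01); grip(); look(.01)
```

```text
turn [0.006  0.0065 0.0019] shift before turn [ 0.0007 -0.0027  0.0527] shift after turn [ 0.0004 -0.0024  0.0527]
axial -3.4565603526149484 [ 0.9213 -0.305  -3.3949] [0.1111 0.7476 0.0267] 9.7 44.9981707893312
top slab top tilt dx,dy,height [-0.0056 -0.0073 -0.017 ] res 0.0010906186135678914 501 rect (array([0.001 , 0.0004]), array([99.5276, 74.6832]), 0.27421924471855164) x [-0.0466  0.0501] y [-0.0362  0.0372]
scene slab top tilt dx,dy,height [-0.0325 -0.0076 -0.0166] res 0.0014851712229892598 219 rect (array([0.0088, 0.0003]), array([88.9941, 71.8005]), 0.5969820022583008) x [-0.0322  0.053 ] y [-0.0352  0.0358]
turn [0.0061 0.0064 0.0023] shift before turn [ 0.0008 -0.0027  0.0526] shift after turn [ 0.0005 -0.0024  0.0526]
axial -2.4163865844624484 [-0.4042  0.2601 -2.9225] [0.0843 0.6691 0.0285] 9.9 44.99814564362168
```

Scaled: 0.02 m is 0.4, 0.015 m is 0.3, 0.0065 rad is 0.0041.

>>> {"op": "crank_tcp", "data": {
  "moves": [
    [[0.01,-0.05,0.3,0.0038,0.0041,0.0013,0],[0,0,0.4,0,0,0,0],[0,0,0.28,0,0,0,0],[0,0,0,0,0,0,0],[0,0,0,0,0,0,0],[0,0,0,0,0,0,0]]
  ]
}}

```text
time_s: 10.5
tool_pos: [0.5341, -0.1578, 0.1372]
tcp_rot: [3.031, -0.14, 0.718]
force: [-0.2, -0.2, -4.0]
gripper_width: 0.0258
finger_force: 45.0
```

Run:
```python
from g import *
look(0); p=capture("scene"); cv2.imwrite("pics/near.png",cv2.resize(p["pixels"][130:290,130:300],(595,560))[...,::-1]); look(0)
```

```text
turn [0.0022 0.0026 0.0008] shift before turn [ 0.0007 -0.0009  0.018 ] shift after turn [ 0.0007 -0.0008  0.018 ]
axial -3.4789560487065465 [-0.1711 -0.1784 -3.9753] [0.0889 0.7404 0.0001] 10.5 44.99805433675647
turn [0.0024 0.0024 0.0008] shift before turn [ 0.0007 -0.001   0.018 ] shift after turn [ 0.0006 -0.0009  0.018 ]
axial -2.6555772924010292 [ 0.2597  0.6644 -2.8754] [ 0.1521  0.6565 -0.0299] 10.55 44.99816520139575
```

View pics/near.png

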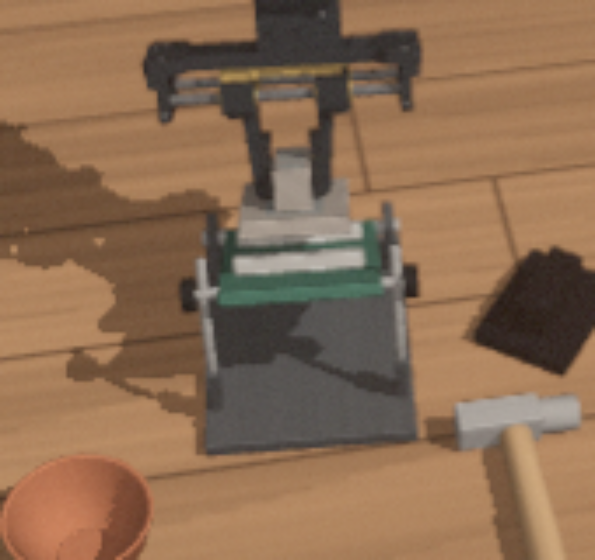

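The plaque hovers about 18 mm over the strips, aligned between the guide bars: plaque at (295,210), upper strip at (300,262).

Scaled: 0.006 m is 0.12, -0.001 m is -0.02, 0.001 rad is 0.0006.

>>> {"op": "crank_tcp", "data": {
  "moves": [
    [[0.014,-0.02,0.12,0.0013,0.0016,0.0006,0],[0,0,0.08,0,0,0,0],[0,0,0.08,0,0,0,0],[0,0,0,0,0,0,0],[0,0,0,0,0,0,0]]
  ]
}}

```text
time_s: 11.05
tool_pos: [0.541, -0.1575, 0.1248]
tcp_rot: [3.032, -0.141, 0.722]
force: [-0.4, -0.9, -3.0]
gripper_width: 0.0258
finger_force: 45.0
```

Run:
```python
from g import *
look(0)
```

```text
turn [ 0.0001  0.0003 -0.0005] shift before turn [0.0001 0.0001 0.0038] shift after turn [0.0001 0.0001 0.0038]
axial -2.5676900280257384 [-0.3821 -0.9272 -3.0256] [ 0.0747  0.7447 -0.0223] 11.05 44.99810205772519
```

>>> {"op": "crank_tcp", "data": {
  "moves": [
    [[0,0,0.04,0,0,0,0],[0,0,0,0,0,0,0],[0,0,0,0,0,0,0]]
  ]
}}

```text
time_s: 11.35
tool_pos: [0.5421, -0.1578, 0.1231]
tcp_rot: [3.033, -0.141, 0.72]
force: [-0.7, 0.8, -2.3]
gripper_width: 0.0259
finger_force: 45.0
```

Run:
```python
from g import *
look(0)
```

```text
turn [-0.0005  0.0016 -0.0002] shift before turn [-0.0001 -0.0001  0.0018] shift after turn [-0.0001 -0.0001  0.0018]
axial -1.7286817973535573 [-0.7372  0.7764 -2.3436] [ 0.1425  0.6713 -0.0488] 11.35 44.9981345795095
```

Add to g.py:
```python
def avg(k=8):
    f=[];t=[]
    for _ in range(k): s=sense(); f.append(s["force"]); t.append(s["torque"]); capture("top")
    f=np.mean(f,0);t=np.mean(t,0); Rt=R.from_rotvec(s["tcp_rot"])
    print("mean axial",f@n,"tool-axes force",Rt.inv().apply(f),"torque",Rt.inv().apply(t)); look(0)
```

Run:
```python
from g import *
avg()
```

```text
mean axial -2.5194552339934675 tool-axes force [-1.4538 -0.2234  2.522 ] torque [ 0.0368 -0.7079  0.0288]
turn [-0.0007  0.0017 -0.0001] shift before turn [-0.0001 -0.      0.0017] shift after turn [-0.0001 -0.      0.0017]
axial -2.8441465875559135 [ 0.0663 -0.1659 -3.1453] [0.1212 0.7479 0.0032] 11.75 44.99806456267834
```

>>> {"op": "crank_tcp", "data": {
  "moves": [
    [[0,0,0.03,0,0,0,0],[0,0,0,0,0,0,0],[0,0,0,0,0,0,0]]
  ]
}}

```text
time_s: 12.05
tool_pos: [0.5429, -0.158, 0.122]
tcp_rot: [3.034, -0.14, 0.719]
force: [0.2, -0.4, -3.2]
gripper_width: 0.0257
finger_force: 45.0
```

Run:
```python
from g import *
avg()
```

```text
mean axial -2.6574809348063617 tool-axes force [-1.6311 -0.2293  2.6615] torque [ 0.0296 -0.7314  0.0272]
turn [-0.0009  0.0024  0.0001] shift before turn [-0.0004 -0.0002  0.0005] shift after turn [-0.0004 -0.0002  0.0005]
axial -2.0762753131184817 [ 0.2651  0.1254 -2.1986] [ 0.0959  0.7277 -0.0164] 12.45 44.99819163233042
```

>>> {"op": "crank_tcp", "data": {
  "moves": [
    [[0,0,0.03,0,0,0,0],[0,0,0,0,0,0,0],[0,0,0,0,0,0,0]]
  ]
}}

```text
time_s: 12.75
tool_pos: [0.5435, -0.1581, 0.1211]
tcp_rot: [3.034, -0.14, 0.718]
force: [-5.0, 0.0, 1.7]
gripper_width: 0.0258
finger_force: 45.0
```

Run:
```python
from g import *
avg()
```

```text
mean axial 3.7577778301352165 tool-axes force [-2.9822  0.0337 -3.7484] torque [ 0.1886 -1.0125  0.0087]
turn [-0.0013  0.0032  0.0001] shift before turn [-0.0006 -0.0003 -0.0007] shift after turn [-0.0006 -0.0003 -0.0007]
axial 3.8634711522685814 [-4.6582  0.9746  1.9402] [0.3109 1.031  0.0964] 13.15 45.00070681795478
```

Scaled: 0.001 m is 0.02.

>>> {"op": "crank_tcp", "data": {
  "moves": [
    [[0,0,0.02,0,0,0,0],[0,0,0,0,0,0,0],[0,0,0,0,0,0,0]]
  ]
}}

```text
time_s: 13.45
tool_pos: [0.5439, -0.1581, 0.1205]
tcp_rot: [3.035, -0.139, 0.717]
force: [-8.0, 1.9, 6.8]
gripper_width: 0.0261
finger_force: 45.0
```

Run:
```python
from g import *
avg(); grip()
```

```text
mean axial 9.985924851825137 tool-axes force [-4.1515 -0.7045 -9.9698] torque [ 0.2718 -1.3166  0.0356]
turn [-0.0014  0.0038  0.0004] shift before turn [-0.0006 -0.0003 -0.0014] shift after turn [-0.0006 -0.0003 -0.0014]
axial 10.297145315194204 [-7.9956  1.5612  7.4423] [0.3368 1.2829 0.1148] 13.85 45.0007392000407
top slab top tilt dx,dy,height [-0.0049 -0.0016 -0.017 ] res 0.0012473031202831946 450 rect (array([0.0017, 0.0005]), array([98.7145, 74.2258]), 0.17392770946025848) x [-0.024   0.0506] y [-0.0359  0.0373]
scene slab top tilt dx,dy,height [-0.0151  0.0005 -0.0168] res 0.0012838942897560979 233 rect (array([ 0.0046, -0.0002]), array([102.2269,  74.4357]), -0.7674560546875) x [-0.0351  0.0523] y [-0.0367  0.0371]
```

Scaled: 0.01 rad is 0.0064.

>>> {"op": "crank_tcp", "data": {
  "moves": [
    [[0,0,0,0,0.0064,0,0],[0,0,0,0,0,0,0],[0,0,0,0,0,0,0]]
  ]
}}

```text
time_s: 14.35
tool_pos: [0.5455, -0.1598, 0.1228]
tcp_rot: [3.034, -0.139, 0.727]
force: [-1.5, -0.5, -2.1]
gripper_width: 0.0254
finger_force: 45.0
```

Run:
```python
from g import *
avg(12)
```

```text
mean axial -2.2337288743907324 tool-axes force [-1.3665  0.2078  2.23  ] torque [-0.0279 -0.7221  0.0071]
turn [-0.0034 -0.0022  0.0008] shift before turn [-0.0028 -0.0013  0.    ] shift after turn [-0.0028 -0.0013  0.    ]
axial -2.681862920432194 [ 0.145  -0.0194 -2.9307] [ 0.124   0.7042 -0.0132] 14.95 44.99814072623849
```

>>> {"op": "crank_tcp", "data": {
  "moves": [
    [[0,0,0,0,-0.0127,0,0],[0,0,0,0,0,0,0],[0,0,0,0,0,0,0]]
  ]
}}

```text
time_s: 15.25
tool_pos: [0.5453, -0.1595, 0.1229]
tcp_rot: [3.042, -0.139, 0.698]
force: [-0.8, -0.6, -1.6]
gripper_width: 0.0259
finger_force: 45.0
```

Run:
```python
from g import *
avg(12)
```

```text
mean axial -0.8857855355243274 tool-axes force [-0.8485  0.1199  0.9003] torque [-0.0002 -0.5017  0.0147]
turn [-0.0032  0.0175  0.0008] shift before turn [-0.003  -0.0015  0.0001] shift after turn [-0.003  -0.0015  0.0001]
axial -0.5487665736660989 [-0.161   0.2157 -0.7058] [-0.0045  0.4419  0.0595] 15.85 44.9981671012938
```

Scaled: -0.003 m is -0.06, -0.0015 m is -0.03, 0.0175 rad is 0.0111.

>>> {"op": "crank_tcp", "data": {
  "moves": [
    [[-0.06,-0.03,-0.02,-0.0019,0.0111,0,0],[0,0,0,0,0,0,0],[0,0,0,0,0,0,0]]
  ]
}}

```text
time_s: 16.15
tool_pos: [0.5422, -0.1577, 0.1227]
tcp_rot: [3.034, -0.144, 0.72]
force: [0.0, -0.4, -2.7]
gripper_width: 0.0259
finger_force: 45.0
```

Run:
```python
from g import *
avg(); grip()
```

```text
mean axial -2.640878422837156 tool-axes force [-1.4875 -0.057   2.6427] torque [ 0.0422 -0.7484 -0.0001]
turn [-0.0007  0.0013  0.0001] shift before turn [-0.0004 -0.0003  0.0015] shift after turn [-0.0004 -0.0003  0.0015]
axial -2.2868811254199586 [-0.6923 -0.4875 -2.8875] [ 0.1044  0.7152 -0.0263] 16.55 44.9982001259923
top slab top tilt dx,dy,height [ 0.0013 -0.0029 -0.0172] res 0.0011577366260584682 477 rect (array([0.0015, 0.0005]), array([99.7618, 74.6795]), 0.2018185257911682) x [-0.0445  0.0503] y [-0.0357  0.0375]
scene slab top tilt dx,dy,height [-0.0206 -0.0059 -0.0167] res 0.0014239653794094623 246 rect (array([ 0.0075, -0.0006]), array([94.8919, 75.6238]), -0.7333221435546875) x [-0.0372  0.0523] y [-0.0376  0.0373]
```

Scaled: 0.0018 m is 0.036, 0.001 rad is 0.0006.

>>> {"op": "crank_tcp", "data": {
  "moves": [
    [[0,0,0.036,0,0.0006,0,0],[0,0,0,0,0,0,0],[0,0,0,0,0,0,0]]
  ]
}}

```text
time_s: 17.05
tool_pos: [0.5435, -0.1583, 0.122]
tcp_rot: [3.034, -0.139, 0.72]
force: [-0.7, 0.8, -2.7]
gripper_width: 0.0257
finger_force: 45.0
```

Run:
```python
from g import *
avg()
```

```text
mean axial -2.6991585453049156 tool-axes force [-1.6249 -0.3443  2.7021] torque [ 0.0285 -0.7391  0.0192]
turn [-0.0011  0.0015  0.0011] shift before turn [-0.0009 -0.0005  0.0002] shift after turn [-0.0009 -0.0005  0.0002]
axial -2.6178572995984433 [-0.7467 -1.245  -3.2503] [ 0.0372  0.7433 -0.0085] 17.45 44.9980309791863
```

>>> {"op": "crank_tcp", "data": {
  "moves": [
    [[0,0,0.014,0,0,0,0],[0,0,0,0,0,0,0],[0,0,0,0,0,0,0]]
  ]
}}

```text
time_s: 17.75
tool_pos: [0.5438, -0.1584, 0.1216]
tcp_rot: [3.034, -0.138, 0.72]
force: [-1.6, -0.1, -0.2]
gripper_width: 0.0256
finger_force: 45.0
```

Run:
```python
from g import *
avg()
```

```text
mean axial 0.5636902113641595 tool-axes force [-2.0126  0.2458 -0.5601] torque [ 0.1297 -0.8979  0.0039]
turn [-0.0013  0.002   0.0011] shift before turn [-0.001  -0.0005 -0.0004] shift after turn [-0.001  -0.0005 -0.0004]
axial 0.008798131108013477 [-2.0662  0.3102 -1.0437] [0.1981 0.9167 0.0553] 18.15 45.00030445866287
```

Careful with the scale: shifts go in shares of 50 mm and turns go in shares of pi/2 rad. That gives: 0.0008 m is 0.016.

>>> {"op": "crank_tcp", "data": {
  "moves": [
    [[0,0,0.016,0,0,0,0],[0,0,0,0,0,0,0],[0,0,0,0,0,0,0]]
  ]
}}

```text
time_s: 18.45
tool_pos: [0.544, -0.1585, 0.1211]
tcp_rot: [3.034, -0.138, 0.719]
force: [-5.6, 0.6, 4.0]
gripper_width: 0.0253
finger_force: 45.0
```

Run:
```python
from g import *
avg(5)
```

```text
mean axial 5.828137556629307 tool-axes force [-3.4731 -0.212  -5.8199] torque [ 0.2115 -1.128   0.0006]
turn [-0.0014  0.0024  0.0012] shift before turn [-0.001  -0.0006 -0.0009] shift after turn [-0.001  -0.0006 -0.0009]
axial 5.857220772258651 [-5.0951  0.624   3.9705] [0.2707 1.0881 0.1141] 18.7 45.000680442899466
```

>>> {"op": "crank_tcp", "data": {
  "moves": [
    [[0,0,0.016,0,0,0,0],[0,0,0,0,0,0,0],[0,0,0,0,0,0,0],[0,0,0,0,0,0,0]]
  ]
}}

```text
time_s: 19.1
tool_pos: [0.5443, -0.1585, 0.1207]
tcp_rot: [3.034, -0.138, 0.718]
force: [-8.3, 1.7, 7.9]
gripper_width: 0.0254
finger_force: 45.0
```

Run:
```python
from g import *
avg()
```

```text
mean axial 10.51273472443298 tool-axes force [ -3.9832  -0.7255 -10.5007] torque [ 0.2569 -1.2896  0.0215]
turn [-0.0015  0.0028  0.0015] shift before turn [-0.001  -0.0006 -0.0014] shift after turn [-0.001  -0.0006 -0.0014]
axial 10.455102828765677 [-8.2112  1.5709  7.5104] [0.4015 1.2697 0.1462] 19.5 45.000812066718936
```

Run:
```python
from g import *
grip(); p=capture("top"); q=capture("scene")
cv2.imwrite("pics/fin.png",np.hstack([cv2.resize(p["pixels"][140:300,260:420],(400,400)),cv2.resize(q["pixels"][130:290,140:300],(400,400))])[...,::-1]); avg(6)
```

```text
top slab top tilt dx,dy,height [ 0.0014 -0.0012 -0.0171] res 0.0012741882588045142 444 rect (array([0.0019, 0.0012]), array([99.0763, 73.7685]), 0.8689115643501282) x [-0.0417  0.0504] y [-0.0343  0.0376]
scene slab top tilt dx,dy,height [-0.0131 -0.0044 -0.0168] res 0.001209104035673104 246 rect (array([ 0.0044, -0.0004]), array([102.5824,  75.6387]), -0.2249755859375) x [-0.0438  0.0543] y [-0.0377  0.0373]
mean axial 10.362970363170119 tool-axes force [ -4.2881  -0.5389 -10.3506] torque [ 0.2391 -1.2846  0.0264]
turn [-0.0015  0.0028  0.0015] shift before turn [-0.001  -0.0006 -0.0014] shift after turn [-0.001  -0.0006 -0.0014]
axial 10.664750815223254 [-8.2921  0.9129  7.7352] [0.3807 1.1967 0.1505] 20.1 45.0008415710181
```

View pics/fin.png

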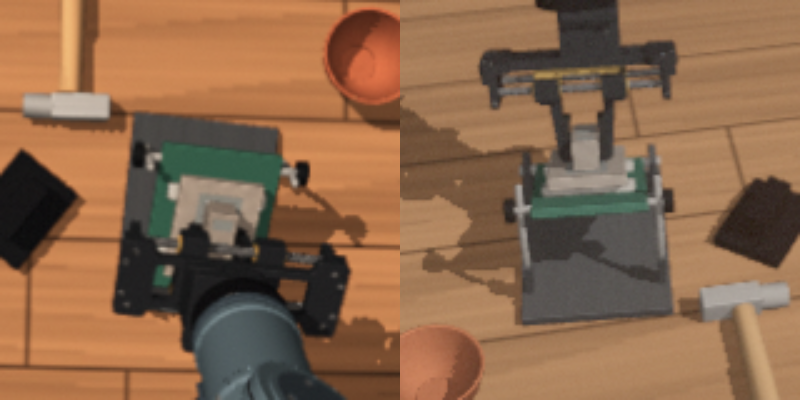

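The plaque lies on the strips, at about (220,205) in the top view and (585,175) in the scene view. It is straight up the slope, centred to about 2 mm, and the push is a steady 13 N or so. The bystanders have not moved, so I hand in.

```bash
python3 -c "
from plant import *
print(sign_off())"
```

```text
the job is handed in; nothing more can be done
None
```

I handed the job in with the grey plaque still gripped at 45 N, flush on both strips and pressed at about 13 N, centred to within about 2 mm by my measurements; sign-off returned no verdict.

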